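# Hang the rinsed blue beaker on the empty draining peg

### The arm

A 6-joint arm with a two-finger parallel gripper is mounted at the origin on the work surface. World frame = base frame: x ahead of the robot, y to its left, z up, the work surface at z = 0. Lengths are in m, angles in rad, forces in N, time in s.
With the tool pointing down it reaches from about 0.4 to 0.825 m from the base axis. Payload 7 kg.
Tool frame: the origin (TCP) lies at the centre of the arm's flange, where the gripper is bolted on; the fingertips stand 178 mm ahead of it and the grasp point (between the pads) lies 159 mm ahead of it; z points along the fingers, y is the direction in which the jaws open and shut (so a half turn about z gives the same grasp; the last joint's range is limited). The gripper opens to 88 mm and grips with 3 to 60 N. Pads are 19 mm wide; open, the fingers measure 130 mm over their backs; the gripper's body (78 mm by 193 mm) begins 47 mm behind the grasp point.
Start: joints at [-0.968, 0.359, 0.012, 0, -1.224, -0.288], TCP at [0.209, -0.642, 0.405] pointing down, gripper open.
Joint ranges: [-3.07, 3.07], [-1.43, 2.12], [-1.02, 1.25], [-3.03, 1.67], [-3.05, -0], [-3.03, 3.03]. Speed limits (rad/s): [2.39, 2.39, 3.01, 3.14, 3.14, 3.14].

### API

Orientations are given as [roll, pitch, yaw] about the fixed x, y, z axes, in that order (R = Rz(yaw) Ry(pitch) Rx(roll)).
In Python, from station import arm gives the robot as it stands.
- The arm moves only by the shell command python3 -m handwheel 'ROWS' [OPENING] [FORCE]. ROWS is JSON, a list of rows, each a list of 4 numbers: the shift along the world's x, y, z in cm, then the turn about the world's z in rad. In form: [[dx, dy, dz, yaw], ...]. A call has 1 to 20 rows; each row shifts and turns the commanded pose from where the row before left it; what a row does not reach is not made up. A row lasts 1/10 s, in which the tool goes at most 50 mm and 8.59 degrees, less where a joint would pass 70% of its speed; a pose out of reach is approached as far as the arm can. A call is refused whole if a number of a shift passes 5 or a number of a turn 0.15, either way. A call with a gripper value outside its range is refused whole. OPENING is the closure, from 0 (fully open) to 1 (shut), set as the call begins (- or left out, the last holds). The fingers move at their own pace and stop on an object; FORCE is the grip in N (left out, the last holds). Time passes only in rows, so rows that do not move let the fingers close. It gives the time, the measured TCP pose, the force and the opening at its end, in the units of the state.
- arm.get_state(): the state, without advancing time (a new reading comes with each control period).
- arm.grab_frame(name): name is "scene" or "top" or "wrist"; returns a dict with "image" (480x640x3 uint8, red, green, blue), "depth" (480x640 float32, m along the optical axis (not along the pixel's ray), 0 where there is no reading), "vfov" (degrees; the focal length in pixels is half the picture's height over the tangent of half this angle, whatever the lens; pixels are square), "cx", "cy" (the principal point, pixels), "rvec" (rotation vector, rad) and "tvec" (3), from world to camera coordinates, as OpenCV has them. Camera axes: x right, y down, z forward; pixel columns grow to the right and rows downward; lengths in m; the calibration is good to about 2 mm. The wrist camera is an equidistant fisheye: a pixel r from the principal point sees the ray r / f radians off the axis. A picture is of the moment at which its call begins.
- arm.job_done(): hands the job in, once; it reports no verdict.
The state is a dict: "t": time; "q": joint angles; "qd": joint speeds; "joint_efforts": joint torques, N m; "eef_pos": TCP position; "ee_rot": TCP orientation; "force": force on the tool from outside, world axes, zero at the start; "moment": the same for the moment, N m; "width": finger opening in m.
Only numpy, scipy, OpenCV 4.12 (cv2) and the standard library are available. Lean on these libraries where they do the work, as an engineer would, in place of code of your own. Each camera call takes 0.05 s, during which the arm holds its last target.

### The job

Pick up the blue beaker, which stands upside down on the white draining mat, and hang it mouth-down over the empty leaning peg of the draining rack, so that the inside of its bottom rests on the peg's tip. Let go of it there, and leave the yellow beaker and the green beaker where they are.

Things in the scene. Friction and masses are not known exactly. Their poses are not given: they have to be found in the camera images.
- beaker_blue: Blue handleless plastic beaker, 90 g, upside down on the 3 mm thick white mat. 90 mm tall; outside diameter 62 mm at the rim (now lowest), narrowing to 56 mm at its closed bottom (now on top); wall 3 mm, bottom 5 mm thick. Origin: centre of the inside face of its bottom, 5 mm under the top as it stands, 85 mm above the rim. Its z axis points from mouth to bottom: up now and when hung.
- peg_free_tip (a point): Top of the rack's empty wooden peg, 135 mm above the worktop, 120 mm over the drip tray. A 10 mm rod with a 22 mm ball end, leaning 20 degrees from vertical to this frame's -x: foot to tip runs along (-0.342, 0, 0.940) (z vertical). The ball has about 14 mm play all round in a beaker. A like peg with the green beaker stands 150 mm away along this frame's +y or -y.
- beaker_yellow: Yellow beaker of the same shape, upside down on the mat, to be left alone. Origin and axes as for the blue one. A closed glass jar (58 mm across, 85 mm tall) stands on the mat as well.
- beaker_green: Green beaker of the same shape, already hanging mouth-down on the rack's other peg, to be left alone. Origin and axes as for the blue one.
Mind the look-alikes: they are no part of the job. Several things have the shape of the beaker_blue; the one meant has the colours described above.

How it is judged:
By the outcome, as a careful person would: the job done as asked, in the order asked, and still so for the second after the job is handed in, with the robot touching nothing.
It also fails if it takes over 38 s, if anything falls off the work surface, if the arm or the gripper's body presses on something with over 40 N, if the wrist force passes 120 N, or if a joint passes its speed limit or range.

## Working session

There is one attempt and no reset: what is moved stays moved. The work goes in short steps, Python scripts to look and compute and a shell command to move; the robot and the scene stay as the last step left them, time stands still between calls to the robot, and variables do not carry over. Pictures are saved under pics/ and viewed, and the job is handed in when it is done.

```bash
ls; mkdir -p pics
python3 - <<'E'
from station import arm
import cv2,numpy as np,pickle
s=arm.get_state();print(s)
for n in("scene","top","wrist"):
    f=arm.grab_frame(n);cv2.imwrite(f"pics/{n}0.png",f["image"][:,:,::-1]);pickle.dump(f,open(f"pics/{n}0.pkl","wb"))
    print(n,f["vfov"],f["cx"],f["cy"],f["rvec"],f["tvec"])
E
```

```text
pics
{'t': 0.0, 'q': array([-9.67902187e-01,  3.59370593e-01,  1.10608822e-02, -3.48374025e-04,
       -1.22410132e+00, -2.88091233e-01]), 'qd': array([ 0.00036854,  0.00027695,  0.00071123, -0.00056254,  0.00148737,
        0.00053603]), 'joint_efforts': array([-5.38078948e-04, -5.82715917e+01,  2.93045139e+01,  6.99713096e+00,
        6.86232830e-03, -1.04515620e-04]), 'eef_pos': array([ 0.20893027, -0.64164282,  0.40373419]), 'ee_rot': array([ 3.13995144e+00, -1.44820408e-04, -2.82690827e+00]), 'force': array([-0.3689285 , -0.12771433, -0.39553563]), 'moment': array([0.02986019, 0.00887063, 0.04429495]), 'width': 0.08783617845291193}
scene 54.85235711583593 317.07378261182635 240.29612834885634 [ 2.091893    1.30401034 -0.52598282] [-0.22739656 -0.18464068  1.30875829]
top 51.066229181481475 317.3012536202748 248.48034115233855 [ 2.21156485 -2.16160159  0.09774787] [0.03056291 0.4694771  1.01807174]
wrist 65.70646984690485 320.19667506939726 239.313550550438 [-1.74528246 -2.40299764 -0.32125805] [ 0.6740118  -0.03400132  0.3884862 ]
```

View pics/scene0.png

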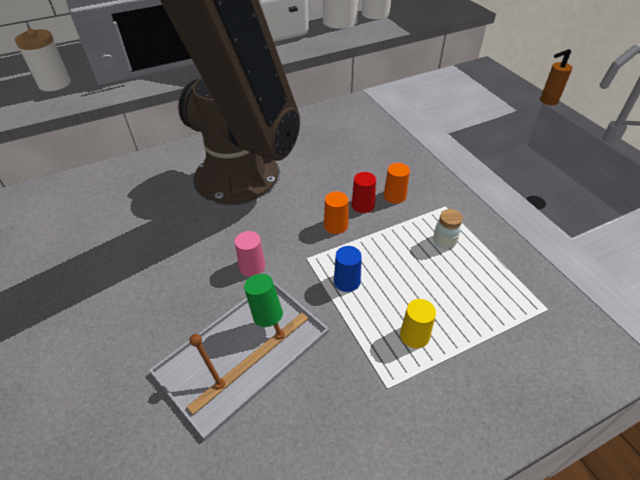

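View pics/top0.png

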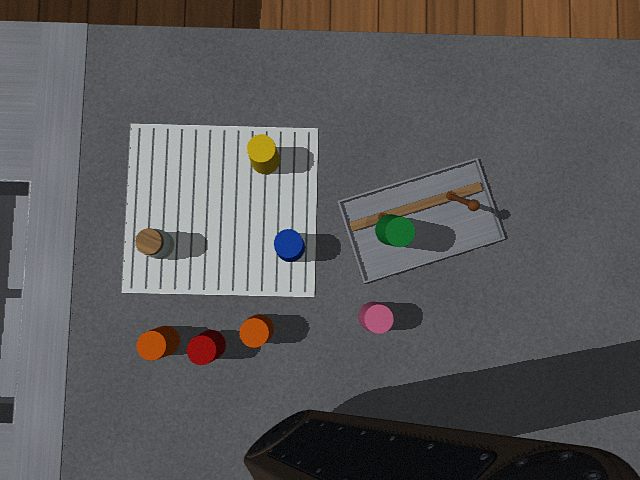

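View pics/wrist0.png

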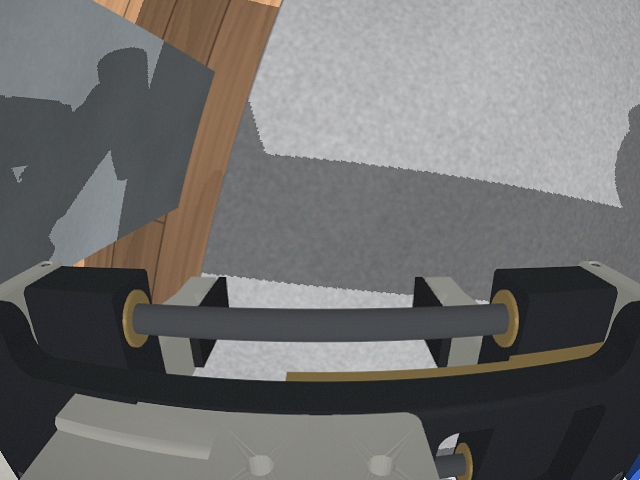

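The scene view shows the blue beaker at (348,270), yellow at (418,323), the green one on its peg at (263,300), and the free peg ball at (196,340). The top view shows blue at (289,245) and the ball at (473,205). The wrist view shows only bare worktop.

```bash
cat > h.py <<'E'
import cv2,numpy as np
def cam(f):
    R,_=cv2.Rodrigues(np.array(f["rvec"],float)); return R,np.array(f["tvec"],float),240/np.tan(np.radians(f["vfov"])/2)
def cloud(f,mask):
    R,t,F=cam(f); v,u=np.nonzero(mask&(f["depth"]>0)); d=f["depth"][v,u]
    p=np.stack([(u-f["cx"])/F*d,(v-f["cy"])/F*d,d],1); return (p-t)@R,u,v
def onplane(f,u,v,z):
    R,t,F=cam(f); c=-R.T@t; r=R.T@np.array([(u-f["cx"])/F,(v-f["cy"])/F,1]); return c+r*(z-c[2])/r[2]
def proj(f,p):
    R,t,F=cam(f); q=R@np.asarray(p)+t; return q[:2]/q[2]*F+[f["cx"],f["cy"]]
def hsv(f): return cv2.cvtColor(f["image"],cv2.COLOR_RGB2HSV)
def hue(f,a,b,s=120,v=40):
    H=hsv(f); return (H[...,0]>=a)&(H[...,0]<=b)&(H[...,1]>s)&(H[...,2]>v)
def circ(P):
    A=np.c_[2*P[:,:2],np.ones(len(P))]; s=np.linalg.lstsq(A,(P[:,:2]**2).sum(1),rcond=None)[0]; return s[:2],np.sqrt(s[2]+s[:2]@s[:2])
def sphere(P):
    A=np.c_[2*P,np.ones(len(P))]; s=np.linalg.lstsq(A,(P**2).sum(1),rcond=None)[0]; return s[:3],np.sqrt(s[3]+s[:3]@s[:3])
def tops(f,m,z):
    """depth-segmented top face -> contour rays on plane z"""
    P,u,v=cloud(f,m); k=P[:,2]>z-.006
    M=np.zeros(m.shape,np.uint8); M[v[k],u[k]]=1
    n,l,st,c=cv2.connectedComponentsWithStats(M)
    i=1+st[1:,4].argmax(); M=(l==i).astype(np.uint8)
    (e,ax,_)=cv2.minAreaRect(cv2.findContours(M,0,2)[0][0]); 
    P,_,_=cloud(f,M>0); q=cv2.fitEllipse(cv2.findContours(M,0,1)[0][0])
    return onplane(f,*q[0],z),q,P.mean(0),P[:,2].min(),P[:,2].max(),np.ptp(P,axis=0)
E
python3 - <<'E'
import pickle,numpy as np
from h import *
np.set_printoptions(precision=4,suppress=True)
for n in("top","scene"):
    f=pickle.load(open(f"pics/{n}0.pkl","rb"));print(n)
    for nm,a,b,z in(("blue",105,130,.093),("yellow",22,32,.093)):
        print(nm,*tops(f,hue(f,a,b),z))
    m=hue(f,50,75); P,u,v=cloud(f,m);print("green zmax",P[:,2].max(),np.percentile(P[:,2],[90,99]))
    try: print("green",*tops(f,m,P[:,2].max()-.001))
    except Exception as e: print(e)
    u0,v0=(473,205) if n=="top" else (196,340)
    m=np.zeros((480,640),bool);m[v0-30:v0+30,u0-30:u0+30]=1
    m&=hue(f,0,20,100,30); P,u,v=cloud(f,m); k=(P[:,2]>.105)&(P[:,2]<.16);print("ball",k.sum(),P[k].mean(0),P[k].max(0),P[k].min(0),sphere(P[k]),u[k].mean(),v[k].mean())
    H=hue(f,5,20,100,30);P,u,v=cloud(f,H);k=(P[:,2]<.05);print(k.sum())
E
```

```text
top
blue [0.4717 0.0983 0.093 ] ((288.0102844238281, 243.17088317871094), (27.95042610168457, 28.231307983398438), 140.76177978515625) [0.4718 0.0984 0.0921] 0.08768176911464955 0.09773967754240026 [0.0545 0.0541 0.0101]
yellow [0.6549 0.1558 0.093 ] ((260.9346618652344, 148.44952392578125), (27.469640731811523, 28.15567398071289), 123.53998565673828) [0.6552 0.1559 0.0918] 0.08705322149942313 0.09736702535883858 [0.0554 0.0545 0.0103]
green zmax 0.14526347880410218 [0.1415 0.144 ]
green [ 0.5035 -0.1047  0.1443] ((398.71826171875, 225.8895263671875), (16.820261001586914, 29.910341262817383), 76.51441192626953) [ 0.5049 -0.1045  0.1407] 0.13826570861814133 0.14526347880410218 [0.0355 0.0535 0.007 ]
ball 109 [ 0.5481 -0.2453  0.1295] [ 0.5589 -0.2372  0.1386] [ 0.5386 -0.256   0.1053] (array([ 0.5501, -0.248 ,  0.1208]), np.float64(0.013185707250798357)) 473.0366972477064 204.8256880733945
20751
scene
blue [0.4764 0.0962 0.093 ] ((348.16656494140625, 256.2851867675781), (20.863046646118164, 25.20646858215332), 95.29682922363281) [0.4762 0.0964 0.0929] 0.08705880257661126 0.09670668775759449 [0.0573 0.054  0.0096]
yellow [0.6596 0.154  0.093 ] ((420.9441833496094, 311.42694091796875), (24.464963912963867, 29.36077308654785), 112.30651092529297) [0.6595 0.1541 0.0931] 0.08700363623237398 0.09733946885606598 [0.0564 0.0562 0.0103]
green zmax 0.14661829685829622 [0.1413 0.1443]
green [ 0.5098 -0.1051  0.1456] ((262.23773193359375, 286.62872314453125), (13.89753246307373, 25.791645050048828), 59.26477813720703) [ 0.508  -0.1044  0.1418] 0.13961909285158866 0.14661829685829622 [0.037  0.0487 0.007 ]
ball 149 [ 0.5559 -0.2472  0.1269] [ 0.5642 -0.2382  0.137 ] [ 0.5431 -0.2576  0.1051] (array([ 0.55  , -0.2479,  0.1201]), np.float64(0.014497304824762549)) 196.4228187919463 341.4496644295302
5138
```

Run:
```python
import pickle,numpy as np
from h import *
np.set_printoptions(precision=4,suppress=True)
for n in("top","scene"):
    f=pickle.load(open(f"pics/{n}0.pkl","rb"))
    u0,v0=(473,205) if n=="top" else (196,340)
    im=f["image"][v0-40:v0+60,u0-50:u0+50,::-1]
    cv2.imwrite(f"pics/z{n}0.png",cv2.resize(im,None,fx=6,fy=6,interpolation=0))
    for (u,v) in [(u0,v0)]: print(n,onplane(f,u,v,.124))
    print("pred foot px",proj(f,np.array([.55,-.248,.015])+[.0417,.0131,0]), "px of ctr",proj(f,[.55,-.248,.124]))
```

```text
top [ 0.5487 -0.247   0.124 ]
pred foot px [450.4746 193.0884] px of ctr [473.5071 204.3272]
scene [ 0.5507 -0.2472  0.124 ]
pred foot px [220.3462 384.9883] px of ctr [195.4315 339.8423]
```

View pics/ztop0.png

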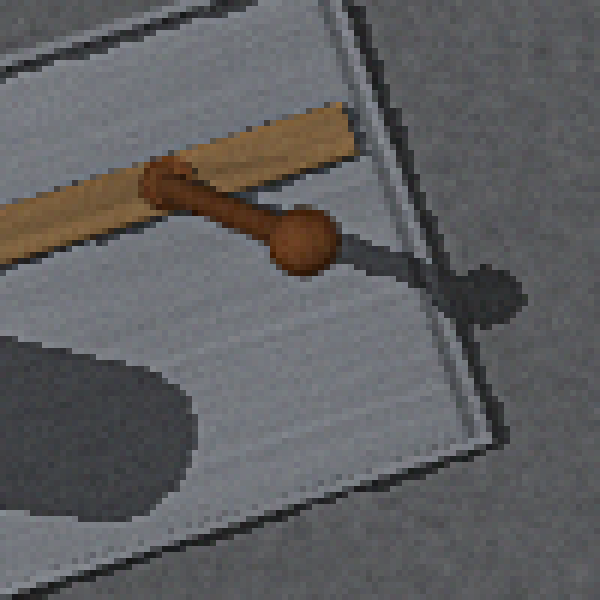

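View pics/zscene0.png

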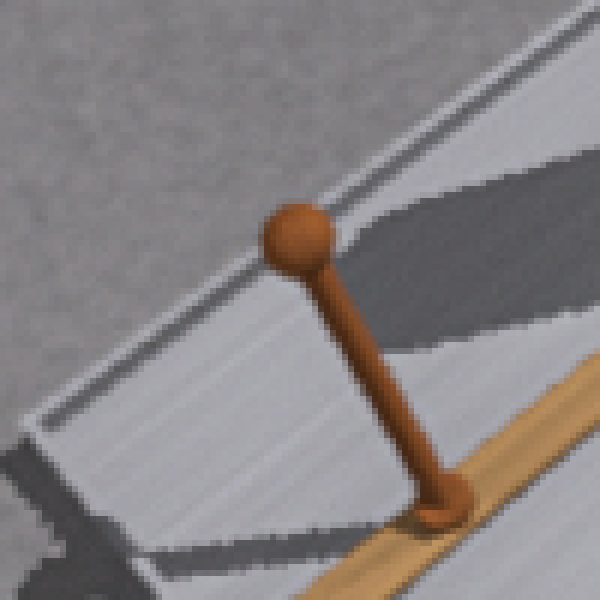

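Ball centre measured at (0.550, -0.247), and the foot prediction matches both views. The blue beaker is at about (0.474, 0.0975). The jaws should lie along the lean direction, about 17.5°, so I turn +1.56 rad.

```bash
python3 -m handwheel '[[2.65,3.7,0,0.078],[2.65,3.7,0,0.078],[2.65,3.7,0,0.078],[2.65,3.7,0,0.078],[2.65,3.7,0,0.078],[2.65,3.7,0,0.078],[2.65,3.7,0,0.078],[2.65,3.7,0,0.078],[2.65,3.7,0,0.078],[2.65,3.7,0,0.078],[0,3.7,0,0.078],[0,3.7,0,0.078],[0,3.7,0,0.078],[0,3.7,0,0.078],[0,3.7,0,0.078],[0,3.7,0,0.078],[0,3.7,0,0.078],[0,3.7,0,0.078],[0,3.6,0,0.078],[0,3.6,0,0.08]]' 0
python3 -m handwheel '[[0,0,0,0],[0,0,0,0],[0,0,0,0]]'
python3 - <<'E'
from station import arm
import cv2,numpy as np,pickle
from h import *
f=arm.grab_frame("wrist");cv2.imwrite("pics/wrist1.png",f["image"][:,:,::-1]);pickle.dump(f,open("pics/wrist1.pkl","wb"))
s=arm.get_state();print(s["t"],s["eef_pos"],s["ee_rot"],s["q"])
E
```

```text
t: 2.15
eef_pos: [0.4735, 0.0976, 0.4047]
ee_rot: [-3.142, 0.0, -1.261]
force: [0.3, -0.3, 0.1]
width: 0.0878
t: 2.45
eef_pos: [0.4738, 0.0957, 0.4045]
ee_rot: [3.141, -0.0, -1.266]
force: [-0.1, 0.7, -1.1]
width: 0.0881
2.5 [0.47387836 0.09546662 0.40455894] [ 3.14125918e+00 -1.01364696e-04 -1.26606782e+00] [ 6.06795420e-01  3.89085861e-02 -3.96277967e-01 -2.67998669e-06
 -1.13595830e+00 -3.02065804e-01]
```

View pics/wrist1.png

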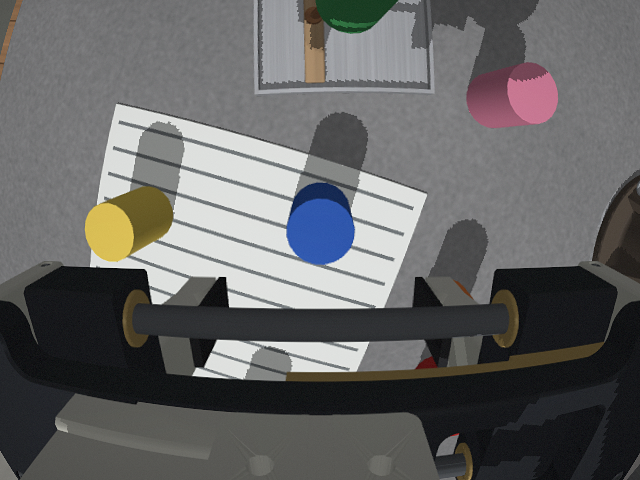

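The wrist view shows blue's top face centred at about (320,231) and yellow's at (109,231). I'll cast this fisheye ray as a third measurement.

```bash
cat >> h.py <<'E'
def fish(f,u,v,z):
    R,t,F=cam(f); d=np.array([u-f["cx"],v-f["cy"]]); r=np.hypot(*d); th=r/F
    ray=np.r_[np.sin(th)*d/max(r,1e-9),np.cos(th)]; c=-R.T@t; w=R.T@ray; return c+w*(z-c[2])/w[2]
E
python3 - <<'E'
import pickle
from h import *
f=pickle.load(open("pics/wrist1.pkl","rb"));H=hsv(f)
for a,b,vt in((105,130,150),(22,32,200)):
    m=(hue(f,a,b,100)&(H[...,2]>vt)).astype(np.uint8)
    cs=cv2.findContours(m,0,1)[0];c=max(cs,key=cv2.contourArea);q=cv2.fitEllipse(c)
    print(q,fish(f,*q[0],.093))
E
```

```text
((320.07586669921875, 231.336181640625), (64.8445053100586, 66.50430297851562), 89.08404541015625) [0.47447058 0.09811128 0.093     ]
((108.76850128173828, 232.08433532714844), (45.877410888671875, 58.428157806396484), 160.15802001953125) [0.65695284 0.15542858 0.093     ]
```

All three views agree on (0.474, 0.098). Going down to TCP z ≈ 0.224.

```bash
python3 -m handwheel '[[0.05,0.25,-1,0],[0,0,-2,0],[0,0,-3,0],[0,0,-3,0],[0,0,-3,0],[0,0,-2,0],[0,0,-2,0],[0,0,-1,0],[0,0,-1,0],[0,0,0,0],[0,0,0,0],[0,0,0,0]]' 0
python3 - <<'E'
from station import arm
import cv2
f=arm.grab_frame("scene");cv2.imwrite("pics/scene2.png",f["image"][:,:,::-1])
E
```

```text
t: 3.7
eef_pos: [0.4748, 0.0989, 0.2254]
ee_rot: [-3.14, 0.0, -1.265]
force: [0.7, -0.3, 0.3]
width: 0.0877
```

View pics/scene2.png

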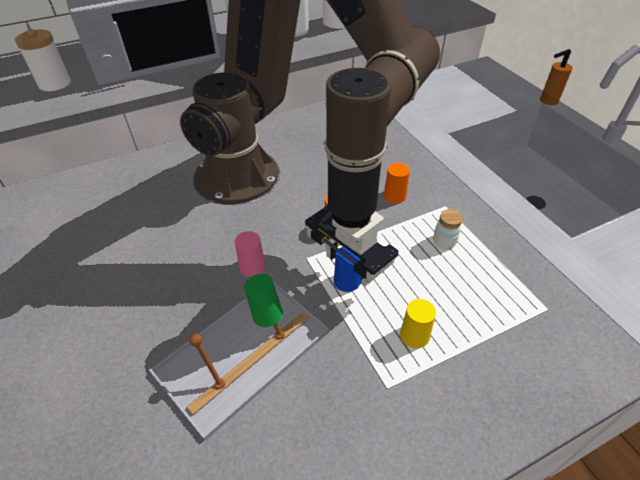

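The fingers straddle the blue beaker at (348,270), which hasn't moved. Closing and lifting a little.

```bash
python3 -m handwheel '[[0,0,0,0],[0,0,0,0],[0,0,0,0],[0,0,0,0],[0,0,0,0],[0,0,0,0],[0,0,0,0],[0,0,0,0]]' 1 12
python3 -m handwheel '[[0,0,0,0],[0,0,0.5,0],[0,0,1,0],[0,0,2,0],[0,0,3,0],[0,0,4,0],[0,0,3,0],[0,0,2,0],[0,0,1,0],[0,0,0.5,0],[0,0,0,0],[0,0,0,0]]'
```

```text
t: 4.55
eef_pos: [0.4744, 0.0987, 0.2247]
ee_rot: [3.141, -0.0, -1.265]
force: [-1.5, -0.2, 3.3]
width: 0.058
t: 5.75
eef_pos: [0.4742, 0.0986, 0.3936]
ee_rot: [3.14, -0.0, -1.265]
force: [-0.4, 0.0, -1.3]
width: 0.0577
```

```bash
python3 -m handwheel '[[0.2,-0.8,0,0],[0.4,-1.6,0,0],[0.6,-2.4,0,0],[0.7,-2.8,0,0],[0.7,-2.8,0,0],[0.7,-2.8,0,0],[0.7,-2.8,0,0],[0.7,-2.8,0,0],[0.7,-2.8,0,0],[0.7,-2.8,0,0],[0.7,-2.8,0,0],[0.6,-2.4,0,0],[0.5,-2.2,0,0],[0.3,-1.6,0,0],[0.2,-0.9,0,0],[0,0,0,0],[0,0,0,0],[0,0,0,0]]'
python3 - <<'E'
from station import arm
import cv2,pickle
for n in("scene","top","wrist"):
    f=arm.grab_frame(n);cv2.imwrite(f"pics/{n}3.png",f["image"][:,:,::-1]);pickle.dump(f,open(f"pics/{n}3.pkl","wb"))
s=arm.get_state();print(s["t"],s["eef_pos"],s["ee_rot"],s["force"])
E
```

```text
t: 7.55
eef_pos: [0.5584, -0.2436, 0.3948]
ee_rot: [-3.141, 0.0, -1.264]
force: [0.8, 0.3, -0.6]
width: 0.058
7.7 [ 0.55843152 -0.24360726  0.39499548] [-3.14110778e+00 -1.36324109e-04 -1.26381016e+00] [-0.18865928 -0.05059679 -1.42026189]
```

View pics/scene3.png

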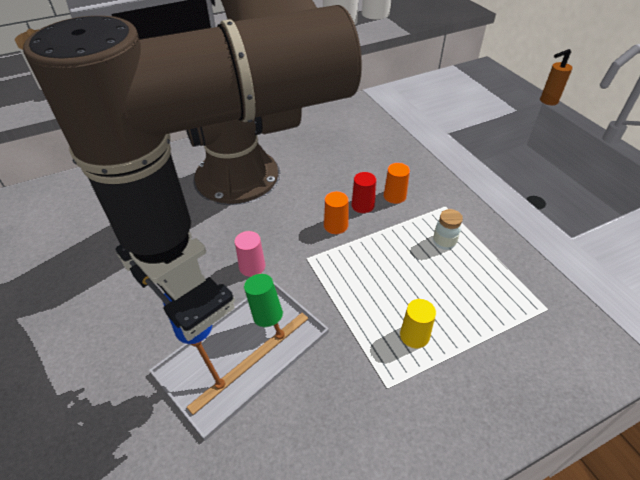

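View pics/wrist3.png

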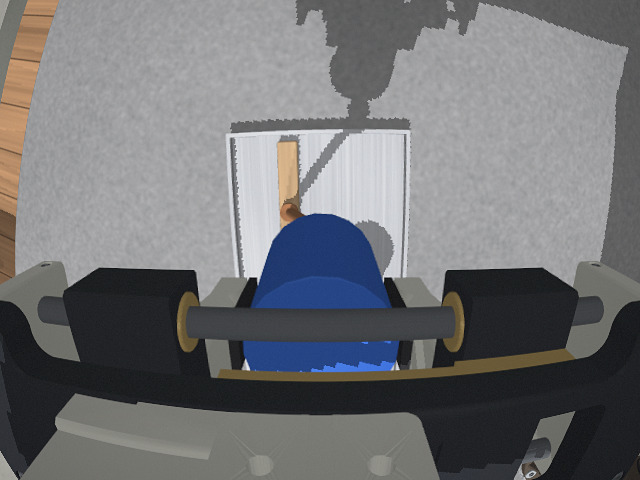

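View pics/top3.png

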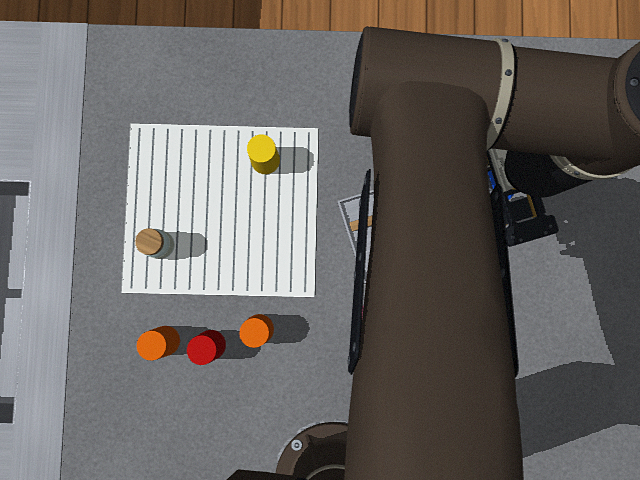

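Scene view: the blue rim is at about (193,335), just above the ball. I'll check that rim's lower arc against the prediction.

Run:
```python
import pickle
from h import *
f=pickle.load(open("pics/scene3.pkl","rb"))
m=hue(f,105,130,120,30); m[:, 260:]=0
v,u=np.nonzero(m);print("blue",u.min(),u.max(),v.max(),u[v==v.max()].mean(),len(u))
for c in((.558,-.244),):
    a=np.linspace(0,6.283,200);p=np.array([proj(f,[c[0]+.031*np.cos(t),c[1]+.031*np.sin(t),.173]) for t in a])
    i=p[:,1].argmax();print("pred",p[:,0].min(),p[:,0].max(),p[i])
print("ball px",proj(f,[.5497,-.2471,.124]))
cv2.imwrite("pics/z3.png",cv2.resize(f["image"][270:390,140:260,::-1],None,fx=5,fy=5,interpolation=0))
```

```text
blue 164 211 343 190.5 338
pred 174.01290707949363 211.85602971465053 [189.09011507 343.88769912]
ball px [195.88662255 339.50622304]
```

View pics/z3.png

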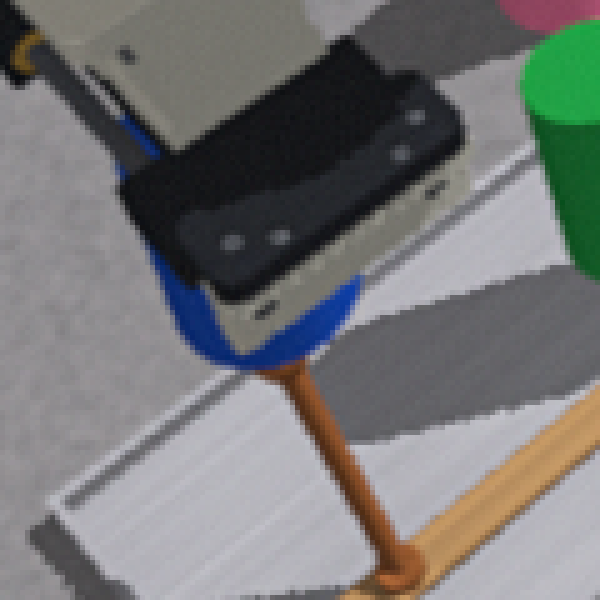

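Rim matches the prediction within 1–2 px. Descending over the ball; contact is expected near TCP z ≈ 0.272.

```bash
python3 -m handwheel '[[0,0,-0.5,0],[0,0,-1,0],[0,0,-1,0],[0,0,-1,0],[0,0,-1,0],[0,0,-0.5,0],[0,0,0,0],[0,0,0,0]]'
python3 -m handwheel '[[0,0,-0.5,0],[0,0,-1,0],[0,0,-1,0],[0,0,-1,0],[0,0,-1,0],[0,0,-1,0],[0,0,-0.5,0],[0,0,0,0],[0,0,0,0]]'
```

```text
t: 8.5
eef_pos: [0.5586, -0.2444, 0.3448]
ee_rot: [3.142, -0.0, -1.265]
force: [-0.3, -0.7, -0.3]
width: 0.0582
t: 9.4
eef_pos: [0.5586, -0.2444, 0.2848]
ee_rot: [-3.142, -0.0, -1.265]
force: [0.3, -0.1, -1.4]
width: 0.0581
```

No side forces. Creeping down the rest.

```bash
python3 -m handwheel '[[0,0,-0.3,0],[0,0,-0.3,0],[0,0,-0.3,0],[0,0,0,0],[0,0,0,0]]'
python3 -m handwheel '[[0,0,-0.1,0],[0,0,-0.1,0],[0,0,0,0],[0,0,0,0]]'
```

```text
t: 9.9
eef_pos: [0.5585, -0.2443, 0.2756]
ee_rot: [3.141, 0.0, -1.265]
force: [0.8, -0.2, -1.0]
width: 0.0584
t: 10.3
eef_pos: [0.5585, -0.2443, 0.2737]
ee_rot: [3.142, -0.0, -1.265]
force: [0.3, 0.1, -1.8]
width: 0.0581
```

```bash
python3 -m handwheel '[[0,0,-0.1,0],[0,0,0,0],[0,0,0,0]]'
python3 -m handwheel '[[0,0,-0.1,0],[0,0,0,0],[0,0,0,0]]'
```

```text
t: 10.6
eef_pos: [0.5585, -0.2443, 0.2726]
ee_rot: [3.142, 0.0, -1.265]
force: [0.4, -0.4, -1.6]
width: 0.0585
t: 10.9
eef_pos: [0.5585, -0.2444, 0.272]
ee_rot: [-3.141, -0.0, -1.265]
force: [-1.6, 0.4, 3.0]
width: 0.0583
```

Contact at exactly the expected height: the z force went from about -1.5 to +3 N. Releasing.

```bash
python3 -m handwheel '[[0,0,0,0],[0,0,0,0],[0,0,0,0],[0,0,0,0],[0,0,0,0],[0,0,0,0],[0,0,0,0],[0,0,0,0],[0,0,0,0],[0,0,0,0]]' 0
python3 - <<'E'
from station import arm
import cv2,pickle
for n in("scene","wrist"):
    f=arm.grab_frame(n);cv2.imwrite(f"pics/{n}4.png",f["image"][:,:,::-1]);pickle.dump(f,open(f"pics/{n}4.pkl","wb"))
E
```

```text
t: 11.9
eef_pos: [0.5585, -0.2443, 0.2717]
ee_rot: [-3.142, -0.0, -1.265]
force: [-0.5, 0.0, 0.1]
width: 0.0876
```

View pics/scene4.png

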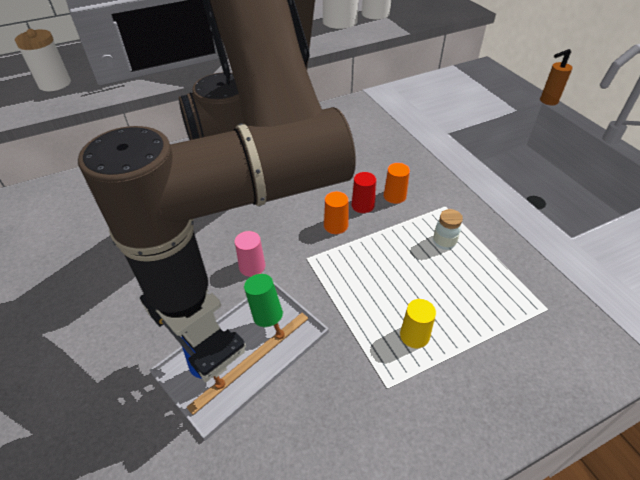

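View pics/wrist4.png

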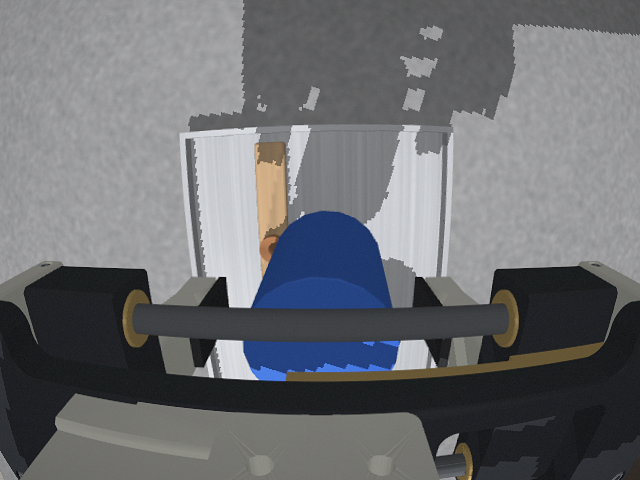

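Wrist view: the beaker sits free between the pads, from x ≈ 243 to 397 with the pads at 228 and 413. Lifting straight up, then away.

```bash
python3 -m handwheel '[[0,0,0.5,0],[0,0,1,0],[0,0,1.5,0],[0,0,2,0],[0,0,2,0],[0,0,2,0],[0,0,2,0],[0,0,2,0],[-0.5,-2,1,0],[-1,-4,0,0],[-1,-4,0,0],[-1,-4,0,0],[-1,-4,0,0],[-1,-4,0,0],[-1,-4,0,0],[-1,-4,0,0],[-1,-4,0,0],[-0.5,-2,0,0],[0,0,0,0],[0,0,0,0]]'
python3 - <<'E'
from station import arm
import cv2,pickle
from h import *
np.set_printoptions(precision=4,suppress=True)
for n in("scene","top"):
    f=arm.grab_frame(n);cv2.imwrite(f"pics/{n}5.png",f["image"][:,:,::-1]);pickle.dump(f,open(f"pics/{n}5.pkl","wb"))
    for nm,a,b in(("blue",105,130),("green",50,75),("yellow",22,32)):
        m=hue(f,a,b)
        P,u,v=cloud(f,m)
        zt=np.percentile(P[:,2],98)
        q=tops(f,m,zt); print(n,nm,zt,q[0],q[2],q[5])
E
```

```text
t: 14.0
eef_pos: [0.4681, -0.6046, 0.4119]
ee_rot: [-3.142, 0.0, -1.266]
force: [1.1, 0.6, -0.2]
width: 0.0873
scene blue 0.14227433106952117 [ 0.5626 -0.2444  0.1423] [ 0.5609 -0.2444  0.14  ] [0.0573 0.0553 0.0077]
scene green 0.14345816887857424 [ 0.5056 -0.1075  0.1435] [ 0.5038 -0.1071  0.1406] [0.0487 0.0533 0.0084]
scene yellow 0.09565951658530432 [0.6604 0.1534 0.0957] [0.6591 0.1547 0.0934] [0.0571 0.0544 0.0079]
top blue 0.14181502120848152 [ 0.5563 -0.2427  0.1418] [ 0.5566 -0.2439  0.139 ] [0.0548 0.0566 0.0083]
top green 0.1438607937924775 [ 0.5014 -0.1031  0.1439] [ 0.5029 -0.1039  0.1406] [0.0443 0.053  0.0089]
top yellow 0.09514941748640224 [0.6547 0.1557 0.0951] [0.6556 0.156  0.0921] [0.0544 0.0546 0.0087]
```

View pics/scene5.png

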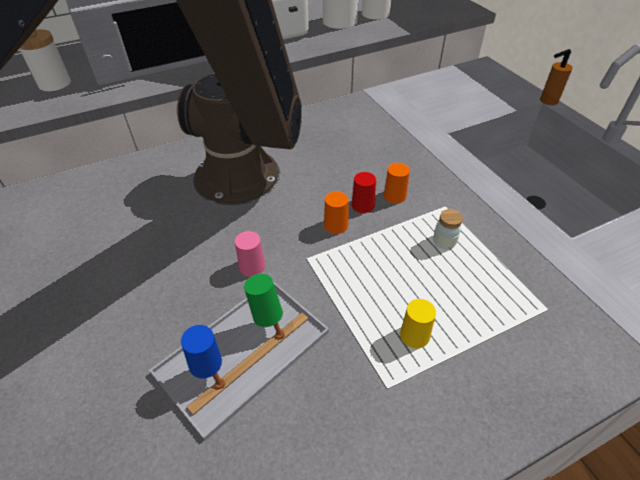

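View pics/top5.png

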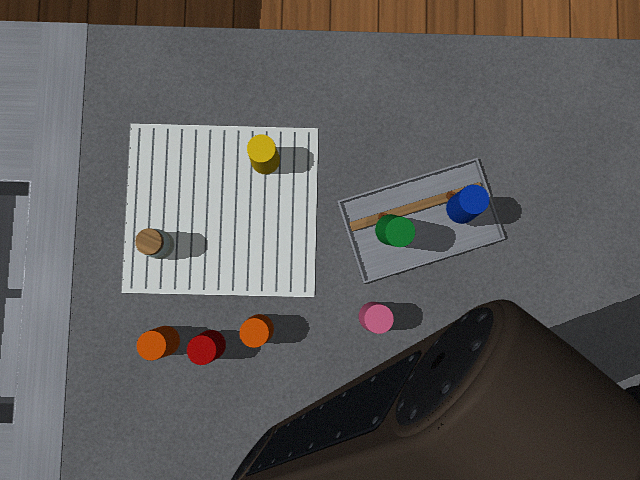

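The scene view shows blue hanging at (202,352) on the free peg, and the top view shows it at (468,203). Its top is at z ≈ 0.140, where 135 + 5 mm is expected. Green at (263,300) and yellow at (418,323) are where they were. I'll do one settling check, then hand in.

```bash
python3 -m handwheel '[[0,0,0,0],[0,0,0,0],[0,0,0,0],[0,0,0,0],[0,0,0,0],[0,0,0,0],[0,0,0,0],[0,0,0,0]]'
python3 - <<'E'
from station import arm
import pickle
from h import *
g=pickle.load(open("pics/scene5.pkl","rb"));g0=pickle.load(open("pics/scene0.pkl","rb"))
f=arm.grab_frame("scene")
for a,b in((105,130),(50,75),(22,32)):
    print([np.round(np.mean(np.nonzero(hue(x,a,b)),axis=1),2) for x in(g0,g,f)])
arm.job_done()
E
```

```text
t: 14.9
eef_pos: [0.4685, -0.6044, 0.4116]
ee_rot: [3.142, 0.0, -1.265]
force: [0.0, 0.9, -0.2]
width: 0.0873
[array([268.51, 347.35]), array([351.11, 200.96]), array([351.1 , 200.98])]
[array([299.77, 262.92]), array([299.8 , 262.93]), array([299.79, 262.92])]
[array([323.14, 417.54]), array([323.18, 417.53]), array([323.14, 417.51])]
the job is handed in; nothing more can be done
```

The blue beaker now hangs mouth-down on the empty leaning peg. I gripped it with 12 N, set it down on the ball about 9 mm toward the peg's foot to clear the leaning rod, let go and backed away. I handed the job in at about 15 s of the 38 s allowed.

- **Seating:** contact came at the expected height, about 3 N upward at the wrist. The beaker's top then measured z ≈ 0.140 m, against 135 + 5 mm expected.
- **Stillness:** over the 0.9 s before hand-in, the beaker's position in the scene view moved less than 0.03 px.
- **Other beakers:** yellow and green are within 0.05 px of where they started in the scene view.
- **Disagreement:** the scene and top cameras differed by 4–6 mm in x for the same beaker. The wrist view fell between them for the grasp, so I used values close to their average.

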